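# Make up the reagent carrier, leaving the expired bottles

### The job

Make up the reagent carrier for the analyser: collect the blue-capped bottle, the plain black-capped bottle, the plain red-capped bottle and the small white-capped control vial from the worktop and stand each one, set down gently and fully home, in the carrier's sleeve of the same colour as its cap. The black-capped and the red-capped bottle with a yellow sticker on the cap are expired: leave them standing where they are. Keep everything upright and drop nothing.

Things in the scene. Friction and masses are not known exactly. Their poses are not given: they have to be found in the camera images.
- diluent: White reagent bottle with a BLUE screw cap, 135 mm tall: body 64 mm diameter up to 117 mm, cap 44 mm diameter from 117 to 135 mm; about 0.42 kg. Origin: centre of its underside, z axis up through the cap; round, so its yaw means nothing. Starts standing upright on the worktop (z = 0).
- stain: Brown reagent bottle with a plain BLACK screw cap, no sticker, 118 mm tall: body 56 mm diameter up to 100 mm, cap 38 mm diameter from 100 to 118 mm; about 0.21 kg. Origin: centre of its underside, z axis up through the cap; round, so its yaw means nothing. Starts standing upright on the worktop (z = 0).
- lyse: White reagent bottle with a red label band and a plain RED screw cap, no sticker, 96 mm tall: body 48 mm diameter up to 78 mm, cap 34 mm diameter from 78 to 96 mm; about 0.12 kg. Origin: centre of its underside, z axis up through the cap; round, so its yaw means nothing. Starts standing upright on the worktop (z = 0).
- vial: Small red-brown control vial with a WHITE screw cap, 48 mm tall, 24 mm diameter, cap from 36 to 48 mm; about 0.02 kg; stands at one of the sides, clear of the photometer whose 0.12 m high front begins at x = 0.63. Origin: centre of its underside, z axis up through the cap; round, so its yaw means nothing. Starts standing upright on the worktop (z = 0).
- expired_b: Expired bottle, not to be used: same brown bottle with a black cap (118 mm tall, 56 mm body, 38 mm cap), but with a round bright yellow sticker on top of the cap and a yellow band round the body. Origin: centre of its underside, z axis up through the cap; round, so its yaw means nothing. Starts standing upright on the worktop (z = 0).
- expired_c: Expired bottle, not to be used: same white bottle with a red cap (96 mm tall, 48 mm body, 34 mm cap), but with a round bright yellow sticker on top of the cap and a yellow band round the body. Origin: centre of its underside, z axis up through the cap; round, so its yaw means nothing. Starts standing upright on the worktop (z = 0).
- sleeve_blue: Blue plastic adapter sleeve for the blue-capped bottle: round cup, 86 mm outside, 40 mm high, open bore 80 mm wide down to a floor 5 mm above its underside. Origin: centre of its underside, 3 mm above the worktop; z up. Fixed with the other three in one row along y (92 mm pitch, any order) in an aluminium tray 102 x 384 mm, rim 16 mm high, wire handles 55 mm high at its ends.
- sleeve_black: Black plastic adapter sleeve for the plain black-capped bottle: round cup, 86 mm outside, 40 mm high, open bore 72 mm wide down to a floor 5 mm above its underside. Origin: centre of its underside, 3 mm above the worktop; z up. Fixed with the other three in one row along y (92 mm pitch, any order) in an aluminium tray 102 x 384 mm, rim 16 mm high, wire handles 55 mm high at its ends.
- sleeve_red: Red plastic adapter sleeve for the plain red-capped bottle: round cup, 86 mm outside, 40 mm high, open bore 64 mm wide down to a floor 10 mm above its underside. Origin: centre of its underside, 3 mm above the worktop; z up. Fixed with the other three in one row along y (92 mm pitch, any order) in an aluminium tray 102 x 384 mm, rim 16 mm high, wire handles 55 mm high at its ends.
- sleeve_white: White plastic adapter sleeve for the white-capped vial: round cup, 86 mm outside, 40 mm high, open bore 40 mm wide down to a floor 22 mm above its underside. Origin: centre of its underside, 3 mm above the worktop; z up. Fixed with the other three in one row along y (92 mm pitch, any order) in an aluminium tray 102 x 384 mm, rim 16 mm high, wire handles 55 mm high at its ends.

How it is judged:
By the outcome, as a careful person would: the job done as asked, in the order asked, and still so for the second after the job is handed in, with the robot touching nothing.
It also fails if it takes over 101 s, if anything falls off the work surface, if the arm or the gripper's body presses on something with over 40 N, if the wrist force passes 120 N, or if a joint passes its speed limit or range.

### The arm

A 6-joint arm with a two-finger parallel gripper is mounted at the origin on a cart in front of the work surface, level with it; the furniture and walls round the work are solid. World frame = base frame: x ahead of the robot, y to its left, z up, the work surface at z = 0. Lengths are in m, angles in rad, forces in N, time in s.
With the tool pointing down it reaches from about 0.425 to 0.95 m from the base axis. Payload 3.5 kg.
Tool frame: the origin (TCP) lies between the finger pads; the fingertips stand 19 mm ahead of it and the grasp point (between the pads) is the TCP; z points along the fingers, y is the line along which they close (so a half turn about z gives the same grasp; the last joint's range is limited). The gripper opens to 85 mm and grips with 20 to 120 N. Pads are 22 mm wide; open, the fingers measure 114 mm over their backs; the gripper's body (76 mm by 85 mm) begins 54 mm behind the grasp point. The pads swing forward as they close: fully open they stand 13 mm farther back than shut.
Start: joints at [-1.262, 0.286, 1.577, -0, 1.279, -0.15], TCP at [0.299, -0.605, 0.25] pointing down, gripper open.
Joint ranges: [-2.77, 2.77], [-0.9, 2.22], [0.21, 2.48], [-1.53, 4.67], [0.24, 2.81], [-2.84, 2.84]. Speed limits (rad/s): [2.79, 2.79, 3.14, 3.14, 3.14, 3.14].

### API

Orientations are given as a unit quaternion [x, y, z, w].
In Python, from plant import get_state, cams, ctrl gives the robot as it stands. The module is installed in compiled form; this text tells all that it offers.
- The arm moves only by the tool jog_arm, never from a script. Its argument "deltas" is text: rows parted by semicolons, each of 6 numbers parted by spaces: the shift along the world's x, y, z normalised to -1 to 1, where 1 is 0.02 m, then the turn, a rotation vector about the world's x, y, z normalised to -1 to 1, where 1 is 0.1 rad. In form: x y z ax ay az; .... A call has 1 to 20 rows; each row shifts and turns the commanded pose from where the row before left it; what a row does not reach is not made up. A row lasts 1/8 s, in which the tool goes at most 62.5 mm and 10.7 degrees, less where a joint would pass 70% of its speed; a pose out of reach is approached as far as the arm can. A call with a number of a shift or a turn outside -1 to 1 is refused whole. A call with a gripper value outside its range is refused whole. "gripper" is the opening, from 0 (shut) to 1 (fully open), set as the call begins (left out, the last holds). The fingers move at their own pace and stop on an object; "squeeze" is the grip in N (left out, the last holds). Time passes only in rows, so rows that do not move let the fingers close. It gives the time, the measured TCP pose, the force, the opening and the grip force at its end, in the units of the state.
- get_state(): the state, without advancing time (a new reading comes with each control period).
- cams.read_camera(name): name is "scene" or "top"; returns a dict with "color" (400x640x3 uint8, blue, green, red), "vfov" (degrees; the focal length in pixels is half the picture's height over the tangent of half this angle, whatever the lens; pixels are square), "cx", "cy" (the principal point, pixels), "distortion" ([k1, k2, p1, p2, k3] as OpenCV has them; the pictures are not rectified), "rvec" (rotation vector, rad) and "tvec" (3), from world to camera coordinates, as OpenCV has them. Camera axes: x right, y down, z forward; pixel columns grow to the right and rows downward; lengths in m; the calibration is good to about 2 mm. A picture is of the moment at which its call begins. There is no depth.
- ctrl.sign_off(): hands the job in; it is judged then, once.
The state is a dict: "time": time; "qpos": joint angles; "dq": joint speeds; "joint_efforts": joint torques, N m; "eef_pos": TCP position; "tcp_rot": TCP orientation; "contact_force": force on the tool from outside, world axes, zero at the start; "wrist_torque": the same for the moment, N m; "opening": opening from 0.0 (shut) to 1.0 (fully open); "finger_force": force on a finger pad.
Only numpy, scipy, OpenCV 4.12 (cv2) and the standard library are available. Lean on these libraries where they do the work, as an engineer would, in place of code of your own. Each camera call takes 0.05 s, during which the arm holds its last target. There are 200 camera calls.

## Working session

There is one attempt and no reset: what is moved stays moved. The work goes in short steps, Python scripts to look and compute and a tool call to move; the robot and the scene stay as the last step left them, time stands still between calls to the robot, and variables do not carry over. Pictures are saved under pics/ and viewed, at most 14 in all, crops included, and the job is handed in when it is done.

Besides the shell and the picture viewer there is one more tool, called as a command line: name --argument value ..., lists and objects as JSON in quotes. jog_arm: Moves the arm, as the interface text tells. Its arguments: {"type":"object","properties":{"deltas":{"type":"string"},"gripper":{"type":"number"},"squeeze":{"type":"number"}},"required":["deltas"]}

```bash
mkdir -p pics; cat > h.py <<'E'
import cv2,numpy as np
from plant import get_state,cams,ctrl
def K(c):
    f=200/np.tan(np.radians(c["vfov"])/2); return np.array([[f,0,c["cx"]],[0,f,c["cy"]],[0,0,1.]])
def pos(c,uv,z):
    uv=np.array(uv,float).reshape(-1,1,2)
    n=cv2.undistortPoints(uv,K(c),np.array(c["distortion"],float)).reshape(-1,2)
    R=cv2.Rodrigues(np.array(c["rvec"],float))[0];t=np.array(c["tvec"],float).ravel()
    o=-R.T@t; d=np.c_[n,np.ones(len(n))]@R
    return o+d*((np.broadcast_to(z,len(n))-o[2])/d[:,2])[:,None]
def proj(c,P):
    return cv2.projectPoints(np.array(P,float),np.array(c["rvec"],float),np.array(c["tvec"],float),K(c),np.array(c["distortion"],float))[0].reshape(-1,2)
E
python3 - <<'E'
from h import *
import pickle
for n in("scene","top"):
    c=cams.read_camera(n);pickle.dump(c,open(n+".pkl","wb"));cv2.imwrite(f"pics/{n}0.png",c["color"])
    R=cv2.Rodrigues(np.array(c["rvec"],float))[0];print(n,c["vfov"],-R.T@np.array(c["tvec"]).ravel())
s=get_state();print({k:s[k] for k in("time","eef_pos","tcp_rot","opening","contact_force")})
E
```

```text
scene 51.71864717945783 [-0.10460103  0.60109288  0.81169192]
top 48.88896245536613 [0.44054598 0.00301383 1.40523197]
{'time': 0.1, 'eef_pos': array([ 0.29881088, -0.60463688,  0.24904794]), 'tcp_rot': array([ 9.73801413e-01,  2.27397586e-01, -6.86680006e-05, -1.06868505e-03]), 'opening': 0.9993471286437788, 'contact_force': array([ 0.37919248, -0.3046807 , -0.16699099])}
```

View pics/top0.png

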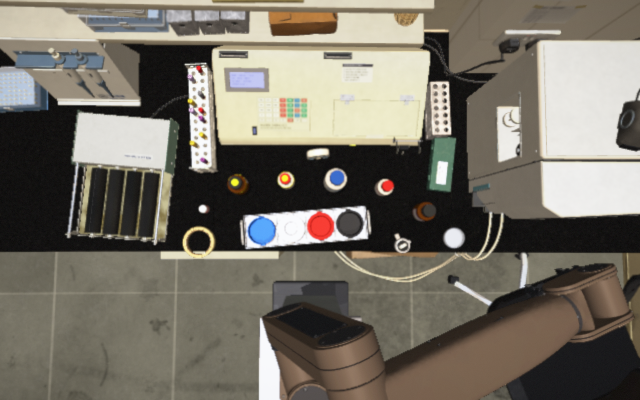

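View pics/scene0.png

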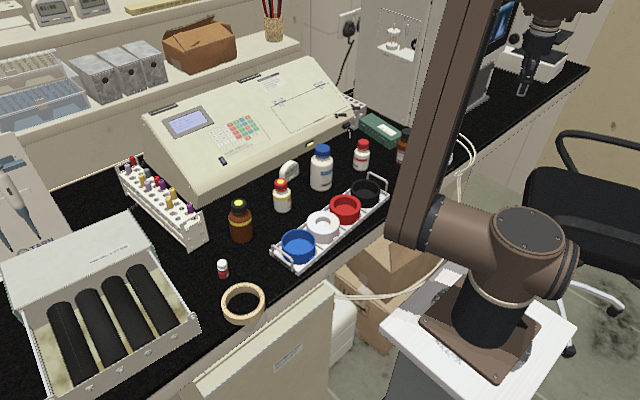

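The top view shows the vial at (203,209), expired black at (237,183), expired red at (286,179), blue at (336,179), red at (385,186) and stain at (426,211). The sleeves are blue (262,230), white (291,228), red (320,225) and black (349,222). The scene view agrees.

```bash
python3 - <<'E'
from h import *
import pickle
c=pickle.load(open("top.pkl","rb"));I=c["color"]
a=cv2.resize(I[160:255,190:320],None,fx=6,fy=6,interpolation=cv2.INTER_CUBIC)
b=cv2.resize(I[160:255,315:445],None,fx=6,fy=6,interpolation=cv2.INTER_CUBIC)
cv2.imwrite("pics/a.png",a);cv2.imwrite("pics/b.png",b)
E
```

```text
(no output)
```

View pics/a.png

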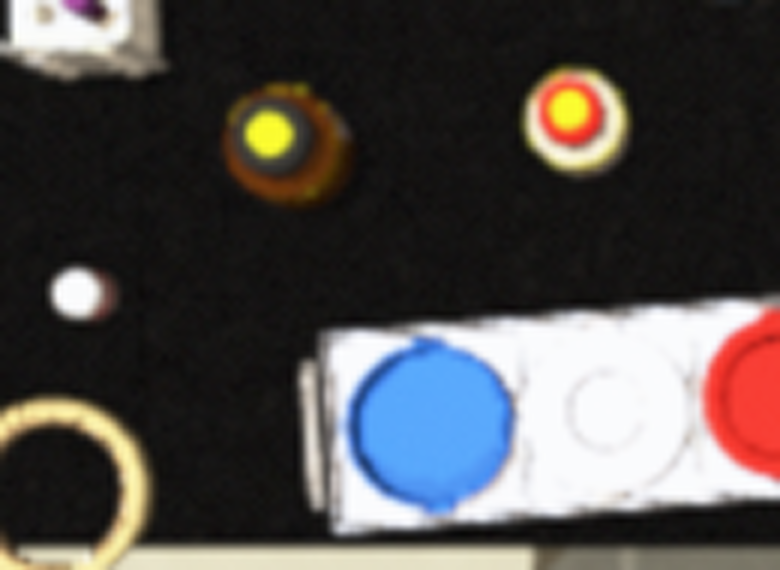

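View pics/b.png

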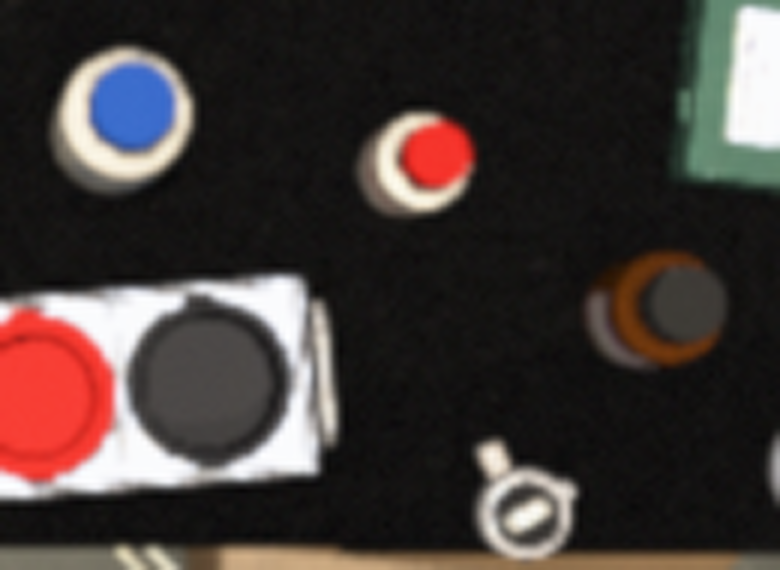

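The crops give the cap-top centres. In crop a, the vial is at (76,293), the expired caps at (269,134) and (570,110), blue sleeve at (432,425) and white sleeve at (607,411). In crop b, the blue cap is at (133,107), red cap (438,153), black cap (685,304), red sleeve (34,395) and black sleeve (208,381).

```bash
python3 - <<'E'
from h import *
import pickle
from scipy.spatial.transform import Rotation as Ro
c=pickle.load(open("top.pkl","rb"))
f=lambda u,v,x0:((u+.5)/6-.5+x0,(v+.5)/6-.5+160)
D=dict(vial=(76,293,190,.048),exb=(269,134,190,.118),exc=(570,110,190,.096),dil=(133,107,315,.135),lyse=(438,153,315,.096),stain=(685,304,315,.118),
sb=(432,425,190,.043),sw=(607,411,190,.043),sr=(34,395,315,.043),sk=(208,381,315,.043))
P={k:pos(c,[f(*v[:3])],v[3])[0] for k,v in D.items()}
for k,p in P.items():print(k,p.round(4),np.hypot(*p[:2]).round(3))
S=np.array([P[k] for k in("sb","sw","sr","sk")]);print(np.linalg.norm(np.diff(S[:,:2],axis=0),axis=1))
s=get_state();print(Ro.from_quat(s["tcp_rot"]).as_matrix().round(3))
# check in scene
d=pickle.load(open("scene.pkl","rb"));I=d["color"].copy()
for p in proj(d,list(P.values())):cv2.circle(I,tuple(int(round(x*8)) for x in p),8,(0,255,0),1,shift=3)
cv2.imwrite("pics/chk.png",cv2.resize(I[120:290,190:430],None,fx=3.3,fy=3.3))
E
```

```text
vial [0.49   0.3336 0.048 ] 0.593
exb [0.5653 0.2248 0.118 ] 0.608
exc [0.5802 0.0797 0.096 ] 0.586
dil [ 0.5782 -0.0738  0.135 ] 0.583
lyse [ 0.5601 -0.2286  0.096 ] 0.605
stain [ 0.4844 -0.3452  0.118 ] 0.595
sb [0.4231 0.1522 0.043 ] 0.45
sw [0.4305 0.0626 0.043 ] 0.435
sr [ 0.4389 -0.0284  0.043 ] 0.44
sk [ 0.4464 -0.1181  0.043 ] 0.462
[0.08987598 0.09135294 0.09004202]
[[ 0.897  0.443 -0.001]
 [ 0.443 -0.897  0.002]
 [ 0.    -0.002 -1.   ]]
```

View pics/chk.png

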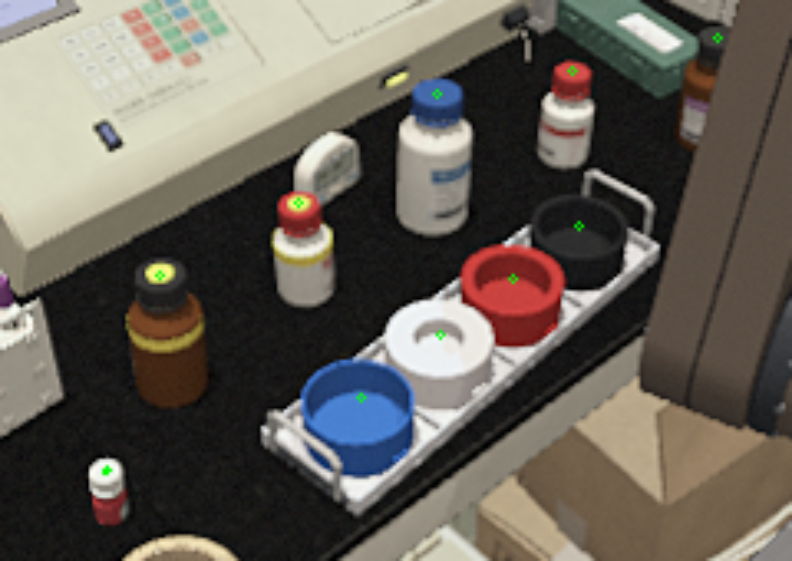

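The projected points land on the cap tops and sleeve rims in the scene view. Now I start moving toward the blue-capped bottle, in the order blue, black, red, vial.

jog_arm --deltas "0.5 1 0 0 0 -0.18;0.5 1 0 0 0 -0.18;0.5 1 0 0 0 -0.18;0.5 1 0 0 0 -0.18;0.5 1 0 0 0 -0.18;0.5 1 0 0 0 -0.18;0.5 1 0 0 0 -0.18;0.5 1 0 0 0 -0.18;0.5 1 0 0 0 -0.18;0.5 1 0 0 0 -0.18;0.5 1 0 0 0 -0.18;0.5 1 0 0 0 -0.18;0.5 1 0 0 0 -0.18;0.5 1 0 0 0 -0.18;0.5 1 0 0 0 -0.18;0.5 1 0 0 0 -0.18;0.5 1 0 0 0 -0.18;0.5 1 0 0 0 -0.18;0.5 1 0 0 0 -0.18;0.5 1 0 0 0 -0.18" --gripper 1 --squeeze 40

```text
time: 2.6
eef_pos: [0.4989, -0.2043, 0.2497]
tcp_rot: [0.999, 0.049, -0.0, -0.0]
contact_force: [0.4, 0.4, 0.0]
opening: 1.002
finger_force: 0.0
```

jog_arm --deltas "0.566 0.932 -0.4 0 0 0;0.566 0.932 -0.4 0 0 0;0.566 0.932 -0.4 0 0 0;0.566 0.932 -0.4 0 0 0;0.566 0.932 -0.4 0 0 0;0.566 0.932 -0.4 0 0 0;0.566 0.932 -0.4 0 0 0;0 0 0 0 0 0;0 0 0 0 0 0"

```text
time: 3.72
eef_pos: [0.5781, -0.0749, 0.1943]
tcp_rot: [0.999, 0.049, -0.0, 0.0]
contact_force: [-1.2, 0.6, -0.8]
opening: 0.999
finger_force: 0.0
```

```bash
python3 - <<'E'
from h import *
s=get_state();print(s["eef_pos"])
t=cams.read_camera("top")["color"];c=cams.read_camera("scene")["color"]
a=cv2.resize(c[120:300,180:440],None,fx=2.3,fy=2.3)
cv2.imwrite("pics/p1.png",a)
E
```

```text
[ 0.57812573 -0.07488304  0.19429835]
```

View pics/p1.png

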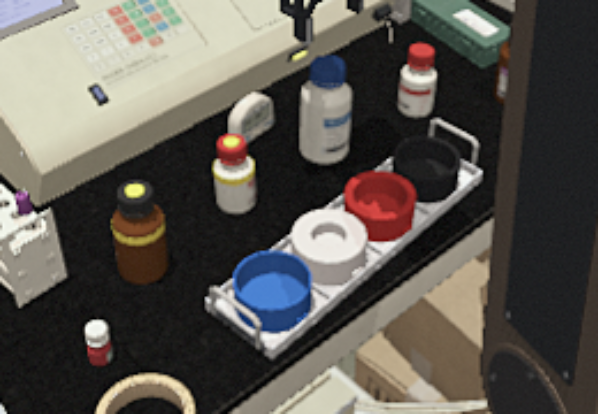

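The open fingers straddle the blue cap at about (322,5), above the cap at (328,70). I'll descend and close.

jog_arm --deltas "0 0 -1 0 0 0;0 0 -1 0 0 0;0 0 -1 0 0 0;0 0 -1 0 0 0;0 0 -0.6 0 0 0;0 0 -0.6 0 0 0;0 0 0 0 0 0"

```text
time: 4.7
eef_pos: [0.5777, -0.0745, 0.0892]
tcp_rot: [0.999, 0.049, -0.001, -0.0]
contact_force: [-0.6, -0.7, 0.1]
opening: 1.006
finger_force: 0.0
```

jog_arm --deltas "0 0 0 0 0 0;0 0 0 0 0 0;0 0 0 0 0 0;0 0 0 0 0 0;0 0 0 0 0 0;0 0 0 0 0 0" --gripper 0.5

```text
time: 5.45
eef_pos: [0.5793, -0.0748, 0.0918]
tcp_rot: [0.999, 0.049, 0.001, 0.0]
contact_force: [0.4, 2.4, 6.0]
opening: 0.724
finger_force: 44.8
```

jog_arm --deltas "0 0 0.5 0 0 0;0 0 0.8 0 0 0;0 0 1 0 0 0;0 0 1 0 0 0;0 0 0.5 0 0 0;0 0 0 0 0 0"

```text
time: 6.2
eef_pos: [0.5789, -0.0749, 0.1679]
tcp_rot: [0.999, 0.049, 0.001, 0.0]
contact_force: [0.2, -0.1, -4.0]
opening: 0.716
finger_force: 44.4
```

jog_arm --deltas "-0.5 0.45 0 0 0 0;-1 0.8 0 0 0 0;-1 0.8 0 0 0 0;-1 0.8 0 0 0 0;-1 0.8 0 0 0 0;-0.8 0.8 0 0 0 0;-0.5 0.9 0 0 0 0;-0.4 0.9 0 0 0 0;-0.4 0.9 0 0 0 0;-0.4 0.9 0 0 0 0;-0.3 0.9 0 0 0 0;-0.2 0.9 0 0 0 0;-0.2 0.9 0 0 0 0;-0.1 0.6 0 0 0 0;0 0 0 0 0 0;0 0 0 0 0 0"

```text
time: 8.2
eef_pos: [0.4223, 0.1521, 0.1663]
tcp_rot: [0.999, 0.049, 0.0, 0.0]
contact_force: [0.4, 0.5, -3.1]
opening: 0.718
finger_force: 44.5
```

```bash
cat > look.py <<'E'
from h import *
import sys
n=sys.argv[1]
s=get_state();print(s["eef_pos"],s["time"])
cx,cy=map(int,proj(cams.read_camera("scene"),[[float(sys.argv[2]),float(sys.argv[3]),.06]])[0])
c=cams.read_camera("scene")["color"];t=cams.read_camera("top")["color"]
a=cv2.resize(c[max(0,cy-60):cy+50,max(0,cx-65):cx+65],(650,550))[:, :]
cv2.imwrite(f"pics/{n}.png",a);cv2.imwrite(f"pics/{n}t.png",cv2.resize(t[155:255,190:450],None,fx=3,fy=3))
E
python3 look.py q1 .423 .155
```

```text
[0.42231112 0.15214242 0.16632329] 8.2
```

View pics/q1.png

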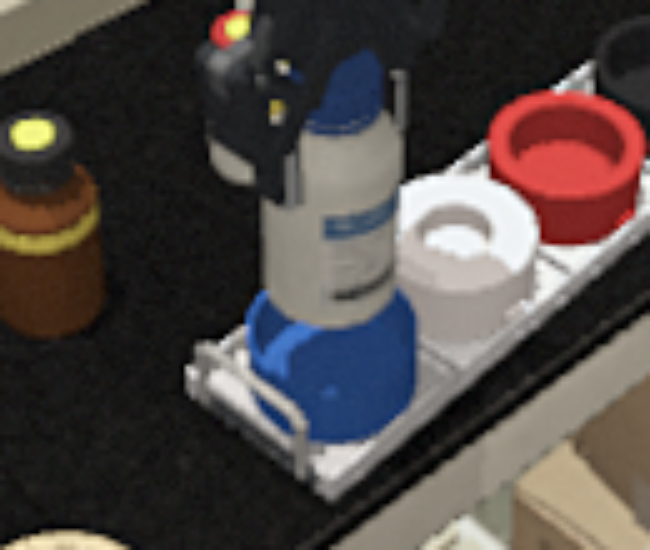

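The bottle hangs centred over the blue sleeve in the picture (axis about x=332, same as the sleeve). I'll lower it.

jog_arm --deltas "0 0.05 -0.6 0 0 0;0 0 -0.8 0 0 0;0 0 -0.8 0 0 0;0 0 -0.5 0 0 0;0 0 -0.3 0 0 0;0 0 -0.15 0 0 0;0 0 0 0 0 0"

```text
time: 9.22
eef_pos: [0.4224, 0.1534, 0.1035]
tcp_rot: [0.999, 0.049, 0.0, -0.0]
contact_force: [-0.2, 0.3, -2.5]
opening: 0.717
finger_force: 44.5
```

jog_arm --deltas "0 0 -0.1 0 0 0;0 0 -0.1 0 0 0;0 0 0 0 0 0"

```text
time: 9.6
eef_pos: [0.4227, 0.1534, 0.0998]
tcp_rot: [0.999, 0.049, 0.001, -0.0]
contact_force: [-0.1, -0.2, -1.1]
opening: 0.72
finger_force: 44.7
```

jog_arm --deltas "0 0 -0.05 0 0 0;0 0 -0.05 0 0 0;0 0 0 0 0 0;0 0 0 0 0 0"

```text
time: 10.1
eef_pos: [0.4236, 0.1535, 0.0998]
tcp_rot: [0.999, 0.049, 0.001, 0.0]
contact_force: [-3.6, -0.5, 10.5]
opening: 0.717
finger_force: 45.8
```

Seated (force +10 N). I'll release and rise.

jog_arm --deltas "0 0 0.05 0 0 0;0 0 0 0 0 0;0 0 0 0 0 0;0 0 0 0 0 0" --gripper 0.95

```text
time: 10.6
eef_pos: [0.4221, 0.1533, 0.0981]
tcp_rot: [0.999, 0.049, -0.0, 0.0]
contact_force: [0.5, 0.5, -0.1]
opening: 0.948
finger_force: 0.0
```

jog_arm --deltas "0 0 0.5 0 0 0;0 0 1 0 0 0;0 0 1 0 0 0;0 0 1 0 0 0;0 0 1 0 0 0;0 0 1 0 0 0;0.2 -1 0.5 0 0 0;0.2 -1 0 0 0 0;0.2 -1 0 0 0 0;0.2 -1 0 0 0 0;0.2 -1 0 0 0 0;0.2 -1 0 0 0 0;0.2 -1 0 0 0 0;0.2 -1 0 0 0 0;0.2 -1 0 0 0 0;0.2 -1 0 0 0 0;0.2 -1 0 0 0 0;0.2 -1 0 0 0 0;0.2 -1 0 0 0 0;0.2 -1 0 0 0 0"

```text
time: 13.1
eef_pos: [0.4784, -0.1279, 0.2185]
tcp_rot: [0.999, 0.049, 0.0, 0.0]
contact_force: [-0.2, 0.8, 0.1]
opening: 0.948
finger_force: 0.0
```

jog_arm --deltas "0.05 -1 -0.1 0 0 0;0.05 -1 -0.1 0 0 0;0.05 -1 -0.1 0 0 0;0.05 -1 -0.1 0 0 0;0.05 -1 -0.1 0 0 0;0.05 -1 -0.1 0 0 0;0 -1 -0.1 0 0 0;0 -1 -0.1 0 0 0;0 -1 -0.1 0 0 0;0 -1 -0.1 0 0 0;0 -0.8 -0.1 0 0 0;0 0 0 0 0 0;0 0 0 0 0 0"

```text
time: 14.72
eef_pos: [0.4842, -0.3423, 0.1962]
tcp_rot: [0.999, 0.049, -0.0, -0.0]
contact_force: [0.3, 0.5, -0.9]
opening: 0.953
finger_force: 0.0
```

```bash
python3 look.py q2 .45 -.25
```

```text
[ 0.48417136 -0.3423461   0.19619352] 14.725
```

View pics/q2t.png

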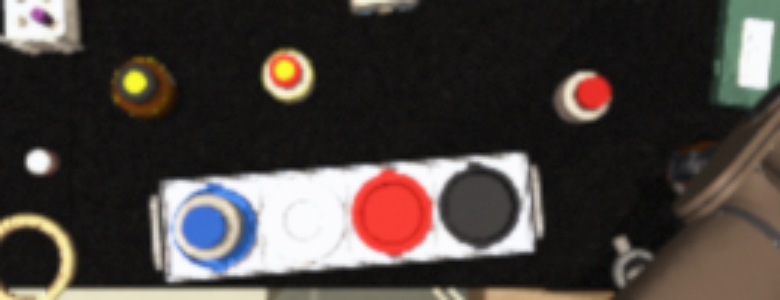

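The blue bottle sits in its sleeve at (208,228). The gripper is over the stain. I'll descend.

jog_arm --deltas "0 -0.13 -0.3 0 0 0;0 0 -1 0 0 0;0 0 -1 0 0 0;0 0 -1 0 0 0;0 0 -1 0 0 0;0 0 -1 0 0 0;0 0 -0.5 0 0 0;0 0 0 0 0 0"

```text
time: 15.88
eef_pos: [0.4838, -0.3449, 0.0793]
tcp_rot: [0.999, 0.049, -0.001, -0.001]
contact_force: [0.5, -0.3, -0.3]
opening: 0.943
finger_force: 0.0
```

jog_arm --deltas "0 0 0 0 0 0;0 0 0 0 0 0;0 0 0 0 0 0;0 0 0 0 0 0;0 0 0 0 0 0;0 0 0 0 0 0" --gripper 0.4 --squeeze 35

```text
time: 16.62
eef_pos: [0.4851, -0.3463, 0.0819]
tcp_rot: [0.999, 0.049, 0.001, 0.001]
contact_force: [-0.5, -1.4, 5.6]
opening: 0.634
finger_force: 37.1
```

jog_arm --deltas "0 0 0.4 0 0 0;0 0 0.8 0 0 0;0 0 1 0 0 0;0 0 1 0 0 0;0 0 0.4 0 0 0;0 0 0 0 0 0"

```text
time: 17.38
eef_pos: [0.4846, -0.3456, 0.1535]
tcp_rot: [0.999, 0.049, 0.001, 0.001]
contact_force: [-0.2, -0.5, -1.8]
opening: 0.63
finger_force: 37.3
```

jog_arm --deltas "0 0.5 0.2 0 0 0;0 1 0 0 0 0;0 1 0 0 0 0;0 1 0 0 0 0;0 1 0 0 0 0;-0.2 1 0 0 0 0;-0.3 1 0 0 0 0;-0.3 1 0 0 0 0;-0.3 1 0 0 0 0;-0.3 1 0 0 0 0;-0.3 1 0 0 0 0;-0.2 0.8 0 0 0 0;0 0.1 0 0 0 0;0 0 0 0 0 0"

```text
time: 19.12
eef_pos: [0.4465, -0.1174, 0.1565]
tcp_rot: [0.999, 0.05, 0.0, 0.0]
contact_force: [-1.0, 1.2, -1.3]
opening: 0.629
finger_force: 37.3
```

```bash
python3 look.py q3 .44 -.12
```

```text
[ 0.4464909  -0.11740367  0.15652814] 19.125
```

View pics/q3.png

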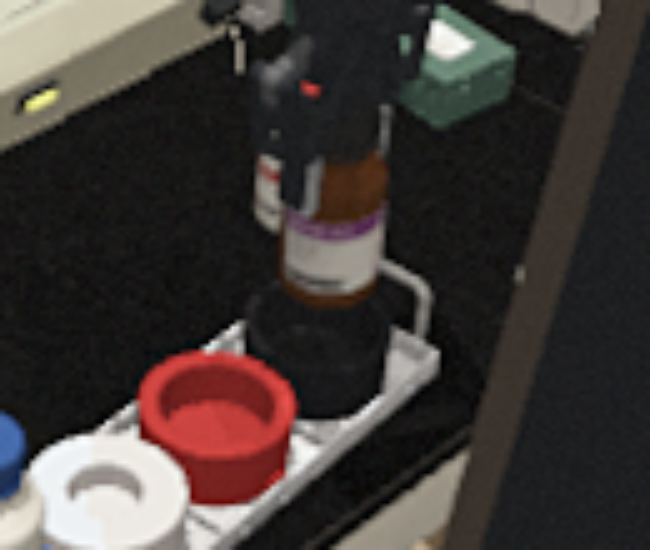

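The stain bottle is above the black sleeve but appears slightly right of centre: base about x=330, sleeve about x=317. I'll check with projected overlays.

```bash
python3 - <<'E'
from h import *
c=cams.read_camera("scene");I=c["color"].copy()
a=np.linspace(0,2*np.pi,90)
I=cv2.resize(I,None,fx=6,fy=6,interpolation=cv2.INTER_CUBIC)
def cir(x,y,z,r,col):
    p=proj(c,np.c_[x+r*np.cos(a),y+r*np.sin(a),0*a+z])*6+2.5
    cv2.polylines(I,[p.round().astype(int)],True,col,1)
s=get_state()["eef_pos"]
cir(.4466,-.1190,.043,.043,(0,255,0));cir(.4466,-.1190,.043,.036,(0,255,0))
cir(.4466,-.1190,.003,.043,(0,255,0))
cir(s[0],s[1],s[2]-.0815,.028,(0,255,255));cir(.4387,-.0287,.043,.043,(0,255,0));cir(.4387,-.0287,.043,.032,(0,255,0))
u,v=proj(c,[[.4466,-.119,.06]])[0]*6
cv2.imwrite("pics/ov.png",I[int(v)-250:int(v)+300,int(u)-350:int(u)+300])
E
```

```text
(no output)
```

View pics/ov.png

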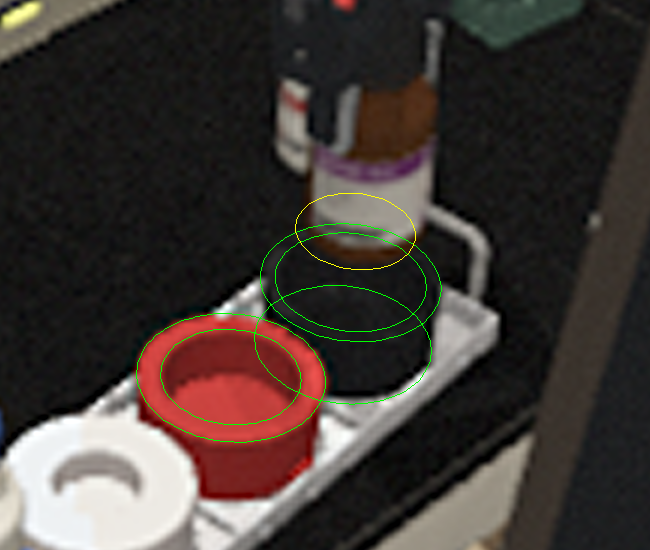

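```bash
python3 - <<'E'
from h import *
c=cams.read_camera("scene")
a=np.linspace(0,2*np.pi,180)
s=get_state()["eef_pos"]
u,v=proj(c,[[.4466,-.119,.06]])[0]*6; o=np.array([int(u)-350,int(v)-250])
for z in (0,.03,.06,.09):
    for n,x,y in(("tcp",s[0],s[1]),("y-5",s[0],s[1]-.005),("x-5",s[0]-.005,s[1])):
        p=proj(c,np.c_[x+.028*np.cos(a),y+.028*np.sin(a),0*a+s[2]-.0815+z])*6+2.5-o
        print(z,n,p.min(0).round(),p.max(0).round())
# top view: brown-orange/purple pixels of the held bottle
I=c["color"];
import numpy as np
for yy in (100,140,180,200,220,240,255):
    r=int(round((yy+o[1]-2.5)/6)); c0=int((270+o[0])/6)
    print(yy,[(int(k*6+2.5-o[0]),I[r,k].tolist()) for k in range(c0,c0+30)])
E
```

```text
0 tcp [295. 193.] [415. 269.]
0 y-5 [302. 189.] [422. 265.]
0 x-5 [303. 198.] [423. 275.]
0.03 tcp [300. 143.] [422. 219.]
0.03 y-5 [308. 138.] [430. 214.]
0.03 x-5 [308. 148.] [431. 224.]
0.06 tcp [306.  91.] [430. 166.]
0.06 y-5 [313.  87.] [437. 162.]
0.06 x-5 [314.  96.] [438. 172.]
0.09 tcp [311.  37.] [438. 112.]
0.09 y-5 [319.  33.] [445. 107.]
0.09 x-5 [319.  42.] [446. 117.]
100 [(267, [27, 27, 28]), (273, [12, 10, 9]), (279, [66, 70, 82]), (285, [78, 83, 118]), (291, [69, 75, 128]), (297, [82, 90, 135]), (303, [67, 73, 103]), (309, [36, 34, 38]), (315, [31, 30, 26]), (321, [31, 32, 28]), (327, [27, 29, 25]), (333, [25, 24, 23]), (339, [71, 72, 71]), (345, [107, 109, 109]), (351, [104, 105, 104]), (357, [62, 65, 75]), (363, [14, 29, 63]), (369, [17, 37, 66]), (375, [23, 41, 68]), (381, [19, 38, 68]), (387, [19, 39, 68]), (393, [16, 35, 64]), (399, [22, 39, 68]), (405, [27, 46, 76]), (411, [24, 47, 82]), (417, [26, 46, 79]), (423, [23, 43, 78]), (429, [26, 47, 82]), (435, [19, 32, 55]), (441, [23, 22, 17])]
140 [(267, [18, 18, 17]), (273, [42, 45, 47]), (279, [93, 100, 105]),
[... 3213 characters left out ...]
), (429, [21, 22, 21]), (435, [26, 25, 25]), (441, [23, 23, 22])]
255 [(267, [32, 31, 31]), (273, [40, 41, 42]), (279, [37, 37, 37]), (285, [24, 26, 27]), (291, [17, 17, 18]), (297, [21, 22, 21]), (303, [26, 22, 23]), (309, [20, 22, 21]), (315, [20, 19, 17]), (321, [26, 23, 22]), (327, [23, 25, 29]), (333, [20, 25, 38]), (339, [18, 33, 48]), (345, [19, 35, 60]), (351, [18, 35, 63]), (357, [16, 35, 64]), (363, [15, 33, 60]), (369, [15, 33, 62]), (375, [17, 36, 65]), (381, [16, 36, 66]), (387, [16, 34, 61]), (393, [17, 30, 51]), (399, [21, 28, 44]), (405, [20, 24, 33]), (411, [20, 23, 22]), (417, [30, 26, 25]), (423, [27, 25, 27]), (429, [28, 28, 25]), (435, [20, 19, 21]), (441, [18, 12, 16])]
```

jog_arm --deltas "0.12 0.08 -0.6 0 0 0;0 0 -0.9 0 0 0;0 0 -0.9 0 0 0;0 0 -0.5 0 0 0;0 0 -0.1 0 0 0;0 0 0 0 0 0"

```text
time: 20.12
eef_pos: [0.4489, -0.1158, 0.0965]
tcp_rot: [0.999, 0.049, 0.0, 0.0]
contact_force: [0.1, 0.7, -0.8]
opening: 0.63
finger_force: 37.3
```

jog_arm --deltas "0 0 -0.1 0 0 0;0 0 -0.1 0 0 0;0 0 -0.05 0 0 0;0 0 0 0 0 0"

```text
time: 20.62
eef_pos: [0.4486, -0.1157, 0.0913]
tcp_rot: [0.999, 0.049, -0.0, -0.0]
contact_force: [-0.9, 0.2, -1.2]
opening: 0.628
finger_force: 37.3
```

jog_arm --deltas "0 0 -0.05 0 0 0;0 0 -0.05 0 0 0;0 0 -0.05 0 0 0;0 0 0 0 0 0"

```text
time: 21.12
eef_pos: [0.4495, -0.1159, 0.0899]
tcp_rot: [0.999, 0.049, 0.001, -0.0]
contact_force: [-1.2, 0.5, 6.1]
opening: 0.632
finger_force: 38.0
```

jog_arm --deltas "0 0 0.05 0 0 0;0 0 0 0 0 0;0 0 0 0 0 0;0 0 0 0 0 0;0 0 0.5 0 0 0;0 0 1 0 0 0;0 0 1 0 0 0;0 0 1 0 0 0;0 0 1 0 0 0;0.5 -0.5 1 0 0 0;1 -1 0.3 0 0 0;1 -1 0 0 0 0;1 -1 0 0 0 0;1 -1 0 0 0 0;1 -1 0 0 0 0;0.1 -0.15 0 0 0 0;0 0 0 0 0 0;0 0 0 0 0 0" --gripper 0.88

```text
time: 23.38
eef_pos: [0.56, -0.2279, 0.2054]
tcp_rot: [0.999, 0.05, -0.0, -0.0]
contact_force: [-0.2, -0.1, -0.3]
opening: 0.879
finger_force: 0.0
```

```bash
python3 look.py q4 .44 -.12; python3 - <<'E'
from h import *
t=cams.read_camera("top")["color"];c=cams.read_camera("scene")["color"]
a=cv2.resize(t[170:260,240:375],None,fx=4,fy=4,interpolation=cv2.INTER_CUBIC)
x=cv2.resize(c[120:250,260:400],None,fx=2.7,fy=2.7,interpolation=cv2.INTER_CUBIC)
a=cv2.resize(a,(400,267));x=cv2.resize(c[120:285,230:400],(400,388))
a=cv2.resize(t[170:260,240:375],(400,267),interpolation=cv2.INTER_CUBIC)
cv2.imwrite("pics/q4m.png",np.hstack([x,cv2.copyMakeBorder(a,0,121,0,0,cv2.BORDER_CONSTANT)]))
E
```

```text
[ 0.56001043 -0.22792891  0.20539295] 23.375
```

View pics/q4m.png

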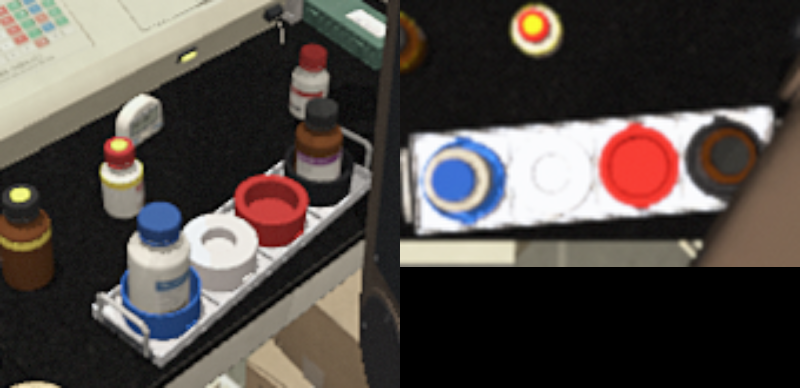

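Blue at (160,265) and stain at (318,150) both stand upright in their sleeves. Next is the lyse.

jog_arm --deltas "0 -0.03 -0.7 0 0 0;0 0 -1 0 0 0;0 0 -1 0 0 0;0 0 -1 0 0 0;0 0 -1 0 0 0;0 0 -1 0 0 0;0 0 -1 0 0 0;0 0 -0.5 0 0 0;0 0 0 0 0 0"

```text
time: 24.75
eef_pos: [0.5602, -0.229, 0.0603]
tcp_rot: [0.999, 0.049, -0.001, -0.001]
contact_force: [-0.1, 0.1, 0.1]
opening: 0.878
finger_force: 0.0
```

jog_arm --deltas "0 0 0 0 0 0;0 0 0 0 0 0;0 0 0 0 0 0;0 0 0 0 0 0;0 0 0 0 0 0;0 0 0 0 0 0" --gripper 0.3 --squeeze 30

```text
time: 25.5
eef_pos: [0.5614, -0.2295, 0.0627]
tcp_rot: [0.999, 0.049, 0.001, 0.0]
contact_force: [-0.9, 1.8, 5.6]
opening: 0.537
finger_force: 31.0
```

jog_arm --deltas "0 0 0.4 0 0 0;0 0 0.8 0 0 0;0 0 1 0 0 0;0 0 1 0 0 0;0 0 0.4 0 0 0;0 0 0 0 0 0"

```text
time: 26.25
eef_pos: [0.561, -0.2296, 0.1346]
tcp_rot: [0.999, 0.049, 0.001, 0.001]
contact_force: [-0.7, -0.0, -0.8]
opening: 0.538
finger_force: 31.0
```

jog_arm --deltas "0 0.5 0.1 0 0 0;0 1 0 0 0 0;0 1 0 0 0 0;0 1 0 0 0 0;0 1 0 0 0 0;0 1 0 0 0 0;0 1 0 0 0 0;-1 1 0 0 0 0;-1 1 0 0 0 0;-1 1 0 0 0 0;-1 0.55 0 0 0 0;-1 0 0 0 0 0;-0.8 0 0 0 0 0;-0.3 0 0 0 0 0;0 0 0 0 0 0;0 0 0 0 0 0"

```text
time: 28.25
eef_pos: [0.4392, -0.0283, 0.1356]
tcp_rot: [0.999, 0.049, 0.0, 0.0]
contact_force: [0.1, 0.4, -0.9]
opening: 0.54
finger_force: 31.0
```

jog_arm --deltas "0 0 -0.5 0 0 0;0 0 -0.8 0 0 0;0 0 -0.8 0 0 0;0 0 -0.3 0 0 0;0 0 -0.2 0 0 0;0 0 0 0 0 0"

```text
time: 29.0
eef_pos: [0.4386, -0.0283, 0.0832]
tcp_rot: [0.999, 0.049, -0.0, -0.0]
contact_force: [0.9, -0.2, -0.9]
opening: 0.541
finger_force: 31.0
```

jog_arm --deltas "0 0 -0.1 0 0 0;0 0 -0.1 0 0 0;0 0 -0.05 0 0 0;0 0 0 0 0 0"

```text
time: 29.5
eef_pos: [0.4386, -0.0283, 0.0783]
tcp_rot: [0.999, 0.049, -0.0, -0.0]
contact_force: [0.5, 0.0, -1.3]
opening: 0.535
finger_force: 31.0
```

jog_arm --deltas "0 0 -0.05 0 0 0;0 0 -0.05 0 0 0;0 0 -0.05 0 0 0;0 0 -0.05 0 0 0;0 0 0 0 0 0"

```text
time: 30.12
eef_pos: [0.4395, -0.0282, 0.0757]
tcp_rot: [0.999, 0.049, 0.001, -0.0]
contact_force: [-2.0, 1.5, 7.7]
opening: 0.537
finger_force: 31.7
```

jog_arm --deltas "0 0 0.05 0 0 0;0 0 0 0 0 0;0 0 0 0 0 0;0 0 0 0 0 0;0 0 0.5 0 0 0;0 0 1 0 0 0;0 0 1 0 0 0;0 0 1 0 0 0;0 0 1 0 0 0;0 0 1 0 0 0;0 0 1 0 0 0;0 0.5 0.5 0 0 0;0.15 1 0 0 0 0;0.15 1 0 0 0 0;0.15 1 0 0 0 0;0.15 1 0 0 0 0;0.15 1 0 0 0 0;0.15 1 0 0 0 0;0.15 1 0 0 0 0;0.15 1 0 0 0 0" --gripper 0.74

```text
time: 32.62
eef_pos: [0.4621, 0.143, 0.2151]
tcp_rot: [0.999, 0.05, -0.0, -0.0]
contact_force: [-0.3, 0.4, -0.0]
opening: 0.742
finger_force: 0.0
```

jog_arm --deltas "0.14 1 0 0 0 0;0.14 1 0 0 0 0;0.14 1 0 0 0 0;0.14 1 0 0 0 0;0.14 1 0 0 0 0;0.14 1 0 0 0 0;0.14 1 0 0 0 0;0.14 1 0 0 0 0;0.14 1 0 0 0 0;0.14 0.5 0 0 0 0;0 0 -1 0 0 0;0 0 -1 0 0 0;0 0 -1 0 0 0;0 0 -1 0 0 0;0 0 -1 0 0 0;0 0 0 0 0 0" --gripper 0.6

```text
time: 34.62
eef_pos: [0.4892, 0.3309, 0.1126]
tcp_rot: [0.999, 0.049, -0.002, 0.001]
contact_force: [0.5, -0.5, -0.2]
opening: 0.599
finger_force: 0.0
```

```bash
python3 - <<'E'
from h import *
print(get_state()["eef_pos"])
t=cams.read_camera("top")["color"];c=cams.read_camera("scene")["color"]
x=cv2.resize(c[120:285,180:400],(480,360),interpolation=cv2.INTER_CUBIC)
v=cv2.resize(c[200:310,190:290],(320,352),interpolation=cv2.INTER_CUBIC)
cv2.imwrite("pics/q5.png",np.hstack([x,cv2.copyMakeBorder(v,0,8,0,0,cv2.BORDER_CONSTANT)]))
E
```

```text
[0.48923544 0.33094774 0.11264084]
```

View pics/q5.png

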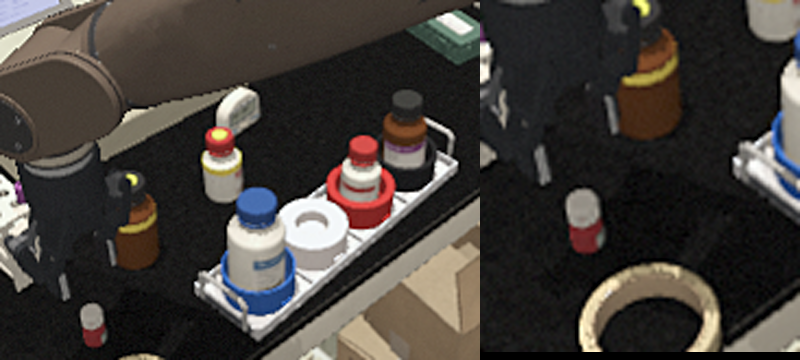

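Three bottles are in place, and the fingers straddle the vial (vial at (92,325) in the left panel). I'll descend.

jog_arm --deltas "0.04 0.13 -0.5 0 0 0;0 0 -1 0 0 0;0 0 -1 0 0 0;0 0 -0.7 0 0 0;0 0 -0.3 0 0 0;0 0 0 0 0 0"

```text
time: 35.48
eef_pos: [0.4912, 0.3342, 0.0447]
tcp_rot: [0.999, 0.049, -0.0, 0.0]
contact_force: [-0.3, -0.2, -0.2]
opening: 0.598
finger_force: 0.0
```

jog_arm --deltas "0 0 0 0 0 0;0 0 0 0 0 0;0 0 0 0 0 0;0 0 0 0 0 0;0 0 0 0 0 0;0 0 0 0 0 0" --gripper 0.1 --squeeze 20

```text
time: 36.22
eef_pos: [0.4921, 0.3346, 0.0462]
tcp_rot: [0.999, 0.049, 0.001, -0.0]
contact_force: [-0.4, -0.1, 5.4]
opening: 0.246
finger_force: 19.9
```

jog_arm --deltas "0 0 0.4 0 0 0;0 0 0.8 0 0 0;0 0 1 0 0 0;0 0 1 0 0 0;0 0 1 0 0 0;0 0 1 0 0 0;0 0 1 0 0 0;0 0 1 0 0 0;0 0 1 0 0 0;0 0 0 0 0 0"

```text
time: 37.48
eef_pos: [0.4925, 0.3348, 0.212]
tcp_rot: [0.999, 0.049, 0.002, -0.001]
contact_force: [0.1, -0.1, -0.8]
opening: 0.245
finger_force: 19.7
```

jog_arm --deltas "0 -0.5 0 0 0 0;0 -1 0 0 0 0;0 -1 0 0 0 0;0 -1 0 0 0 0;0 -1 0 0 0 0;0 -1 0 0 0 0;0 -1 0 0 0 0;0 -1 0 0 0 0;0 -1 0 0 0 0;0 -1 0 0 0 0;-0.2 -1 0 0 0 0;-0.4 -1 0 0 0 0;-0.5 -1 0 0 0 0;-0.7 -0.8 0 0 0 0;-0.8 -0.3 0 0 0 0;-0.5 0 0 0 0 0;0 0 0 0 0 0;0 0 0 0 0 0"

```text
time: 39.72
eef_pos: [0.4298, 0.0624, 0.2096]
tcp_rot: [0.999, 0.05, 0.0, 0.0]
contact_force: [-0.1, -0.4, -0.2]
opening: 0.247
finger_force: 19.7
```

jog_arm --deltas "0.05 0 -0.5 0 0 0;0 0 -1 0 0 0;0 0 -1 0 0 0;0 0 -1 0 0 0;0 0 -1 0 0 0;0 0 -0.6 0 0 0;0 0 0 0 0 0;0 0 0 0 0 0"

```text
time: 40.72
eef_pos: [0.431, 0.0623, 0.1079]
tcp_rot: [0.999, 0.049, 0.001, 0.0]
contact_force: [-0.2, 0.6, -0.1]
opening: 0.247
finger_force: 19.7
```

```bash
python3 - <<'E'
from h import *
c=cams.read_camera("scene");s=get_state()["eef_pos"];print(s)
a=np.linspace(0,2*np.pi,90)
I=cv2.resize(c["color"],None,fx=6,fy=6,interpolation=cv2.INTER_CUBIC)
def cir(x,y,z,r,col):
    p=proj(c,np.c_[x+r*np.cos(a),y+r*np.sin(a),0*a+z])*6+2.5
    cv2.polylines(I,[p.round().astype(int)],True,col,1)
cir(.4307,.0627,.043,.043,(0,255,0));cir(.4307,.0627,.043,.02,(0,255,0));cir(s[0],s[1],s[2]-.0462,.012,(0,255,255))
u,v=proj(c,[[.4307,.0627,.06]])[0]*6
cv2.imwrite("pics/ov2.png",I[int(v)-250:int(v)+250,int(u)-250:int(u)+250])
E
```

```text
[0.43111253 0.06227959 0.1081146 ]
```

View pics/ov2.png

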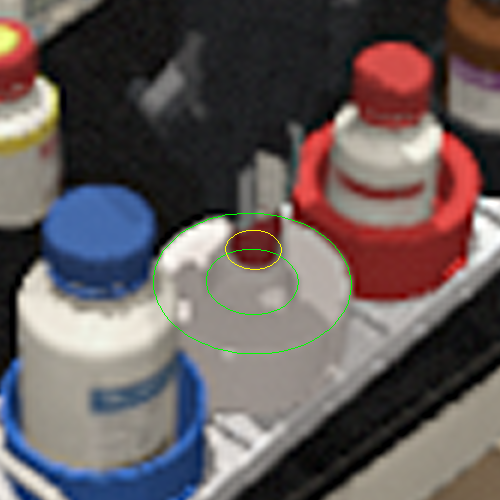

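The vial base at (258,250) projects onto the white bore's centre (252,283 at rim height). I'll lower it.

jog_arm --deltas "0 0 -0.4 0 0 0;0 0 -0.6 0 0 0;0 0 -0.3 0 0 0;0 0 -0.1 0 0 0;0 0 0 0 0 0"

```text
time: 41.4
eef_pos: [0.4303, 0.0623, 0.0791]
tcp_rot: [0.999, 0.049, -0.0, -0.0]
contact_force: [0.1, 0.2, -0.1]
opening: 0.241
finger_force: 19.7
```

jog_arm --deltas "0 0 -0.1 0 0 0;0 0 -0.1 0 0 0;0 0 -0.05 0 0 0;0 0 0 0 0 0"

```text
time: 41.9
eef_pos: [0.4303, 0.0623, 0.0742]
tcp_rot: [0.999, 0.049, -0.0, -0.0]
contact_force: [-0.1, 0.5, -0.5]
opening: 0.246
finger_force: 19.7
```

jog_arm --deltas "0 0 -0.05 0 0 0;0 0 -0.05 0 0 0;0 0 -0.05 0 0 0;0 0 -0.05 0 0 0;0 0 0 0 0 0"

```text
time: 42.52
eef_pos: [0.4311, 0.0623, 0.0712]
tcp_rot: [0.999, 0.049, 0.0, 0.0]
contact_force: [-1.4, -0.2, 6.1]
opening: 0.248
finger_force: 20.1
```

jog_arm --deltas "0 0 0.05 0 0 0;0 0 0 0 0 0;0 0 0 0 0 0;0 0 0 0 0 0;0 0 0.4 0 0 0;0 0 1 0 0 0;0 0 1 0 0 0;0 0 1 0 0 0;0 0 1 0 0 0;0 0 1 0 0 0;0 0 1 0 0 0;0 0 1 0 0 0;0.5 -0.5 1 0 0 0;0.5 -1 0 0 0 0;0.5 -1 0 0 0 0;0.5 -1 0 0 0 0;0.5 -1 0 0 0 0;0.5 -1 0 0 0 0;0.5 -1 0 0 0 0;0 0 0 0 0 0" --gripper 0.48

```text
time: 45.02
eef_pos: [0.5011, -0.0692, 0.2393]
tcp_rot: [0.999, 0.048, -0.0, -0.0]
contact_force: [-0.4, -0.1, -0.0]
opening: 0.478
finger_force: 0.0
```

jog_arm --deltas "0.3 -1 0 0 0 0;0.3 -1 0 0 0 0;0.3 -1 0 0 0 0;0.3 -1 0 0 0 0;0.3 -1 0 0 0 0;0.3 -1 0 0 0 0;0.3 -1 0 0 0 0;0.3 -1 0 0 0 0;0 0 0 0 0 0;0 0 0 0 0 0"

```text
time: 46.28
eef_pos: [0.5483, -0.2274, 0.2391]
tcp_rot: [0.999, 0.049, -0.0, -0.0]
contact_force: [0.6, 0.4, -0.0]
opening: 0.481
finger_force: 0.0
```

```bash
python3 - <<'E'
from h import *
t=cams.read_camera("top")["color"];c=cams.read_camera("scene")["color"]
x=cv2.resize(c[120:290,190:400],(420,340),interpolation=cv2.INTER_CUBIC)
a=cv2.resize(t[165:255,225:375],(380,228),interpolation=cv2.INTER_CUBIC)
cv2.imwrite("pics/fin.png",np.hstack([x,cv2.copyMakeBorder(a,0,112,0,0,cv2.BORDER_CONSTANT)]))
E
```

```text
(no output)
```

View pics/fin.png

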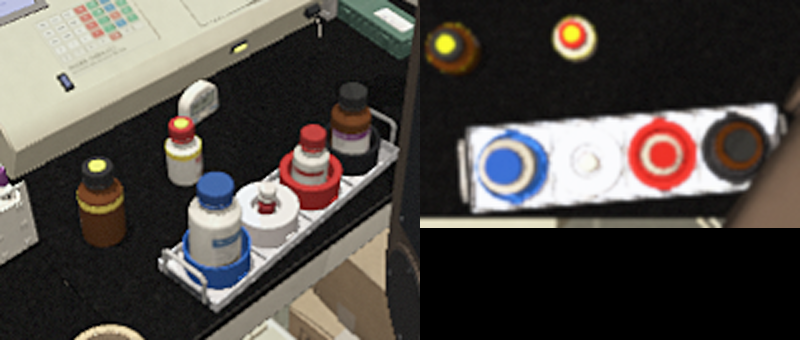

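The final picture shows all four upright in their matching sleeves: blue (215,235), vial (268,200), red (312,165) and black (350,125). Both expired bottles are untouched. I'll hand the job in.

```bash
python3 -c "
from plant import ctrl
print(ctrl.sign_off())"
```

```text
the job is handed in; nothing more can be done
None
```

All four containers (blue, black, red, then the vial) stand upright in the sleeves matching their caps, the two expired bottles were left where they stood, and the job was handed in at about 46 s of the 101 s allowed.

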